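# Lean the tall glass plaque on the inspection stand and latch its keeper

### The job

Take the tall glass plaque from the wooden rack and stand it, long edge upright and centred, on the ledge of the steel inspection stand, leaning flat back against the two sloped posts with its foot right back at them too; set it down gently, keeping hold of it until it is standing on the ledge and lying back against the posts, and then let go. Then press the stand's sprung keeper lever down until it snaps over and stays down with its finger across the front of the plaque. Leave the two short plaques undisturbed in the rack.

Things in the scene. Friction and masses are not known exactly. Their poses are not given: they have to be found in the camera images.
- plaque_mid (a point): centre of the tall dark glass plaque: a plain plate 160 tall x 90 wide x 10 mm thick, about 0.36 kg. Own z along its height (up at the start), y along its width, x normal to its faces. It starts upright in one of the rack's three slots, its lowest 30 mm between the battens.
- plaque: the tall plaque itself; this origin is the middle of its lower edge (80 mm below its centre), same axes.
- short_a_mid (a point): centre of one short plaque of the same glass, 90 tall x 90 wide x 10 mm, standing in another slot of the rack. Leave it there.
- short_b_mid (a point): centre of the other short plaque, same size. Leave it there.
- rack: fixed wooden rack, 180 x 110 x 45 mm, origin at the centre of its underside, z up. Three slots across it (along its y), at x = -58, 0 and +58 mm, 13 mm wide and 30 mm deep; the slot floors are 15 mm above the table. The plaques' faces look along the rack's x.
- stand: fixed dark steel stand; origin on the table under the foot of its sloped rest, z up, x the way its front faces (away from the robot). Base 170 x 170 x 14 mm (x -105 to +65, y -65 to +105 mm). Two posts, 20 mm wide, at y = -38 and +38 mm, slope back to -x, 0.36 rad from vertical; the gap between them is free above 70 mm up the slope.
- rest (a point): middle of the posts' front plane at their foot, 14 mm over the table. Own z up along the posts (they end at 130 mm), x square out of their front plane, y to the stand's left. A ledge square to the posts (y -42 to 42, x 0 to 32 mm, 6 mm lip beyond x = 28) is clamped with its top face anywhere from z = 10 to 40 mm, not reported: feel or look. A plaque's foot stays where it is set on it.
- keeper (a joint): keeper lever's angle, rad: 0 raised (start), 0.87 fully down at its stop. Sprung: it resists with up to about 9 N at the knob and flies back up if let go before about 0.72; beyond that it snaps over and stays (latched: above 0.8). Its 65 mm finger hangs beside the plaque's place when raised and swings across in front of the plaque's edge, 10 mm clear of it, when down.
- keeper_pivot (a point): pivot of the keeper lever, at x = 23, y = 70, z = 105 mm in the axes of rest; the lever turns about the rest's x.
- keeper_knob (a point): centre of the lever's black knob, a round bar 18 mm in diameter, 36 mm long along the rest's x, 95 mm from the pivot. Seen in the rest's y-z plane, the line from pivot to knob stands 0.698 rad above the +y axis when raised and 0.17 rad below it when fully down. Raised, its top is about 190 mm above the table.

How it is judged (in metres and radians):
On the way, in this order (a step that is already met when the one before it is completed fails the run):
1. while still held by the gripper, the plaque stands on the ledge and lies back against the posts (contact force between the fingers and plaque above 0.5 N and contact force between plaque and stand above 0.5 N and angle between the x axis of plaque_mid and the x axis of rest, either way round below 0.12 rad and x of plaque_mid in the frame of rest below 0.013 m and z of plaque_mid in the frame of rest between 0.085 and 0.128 m), for 0.1 s.
2. the plaque, let go, leans on the stand by itself (angle between the x axis of plaque_mid and the x axis of rest, either way round below 0.07 rad and angle between the z axis of plaque_mid and the z axis of rest, either way round below 0.15 rad and x of plaque_mid in the frame of rest between 0.001 and 0.011 m and y of plaque_mid in the frame of rest between -0.015 and 0.015 m and z of plaque_mid in the frame of rest between 0.085 and 0.126 m and contact force between plaque and stand above 1 N and contact force between the fingers and plaque below 0.05 N), for 0.2 s.
3. the keeper lever is snapped down (value of joint keeper above 0.8 rad), for 0.2 s.
At the end, for the whole second after the job is handed in: The tall plaque stands still on the ledge with its height along the slope (within 0.15 rad), its face flat on the posts (within 0.07 rad and 6 mm) and within 15 mm of their middle; the keeper is latched down (above 0.8 rad); both short plaques are within 20 mm of where they stood (angle between the x axis of plaque_mid and the x axis of rest, either way round below 0.07 rad and angle between the z axis of plaque_mid and the z axis of rest, either way round below 0.15 rad and x of plaque_mid in the frame of rest between 0.001 and 0.011 m and y of plaque_mid in the frame of rest between -0.015 and 0.015 m and z of plaque_mid in the frame of rest between 0.085 and 0.126 m and contact force between plaque and stand above 1 N and value of joint keeper above 0.8 rad and linear speed of plaque below 0.02 m/s and distance of each of short_a_mid, short_b_mid from where it was at the start of the episode below 0.02 m); the robot touches nothing.
It fails at once if the plaque is struck or pressed against the stand with more than 60 N (contact force between plaque and stand above 60 N).
It fails at once if a short plaque is moved more than 30 mm (distance of any of short_a_mid, short_b_mid from where it was at the start of the episode above 0.03 m).
It fails at once if the keeper is latched before the plaque leans on the stand (value of joint keeper above 0.8 rad and distance between plaque_mid and rest above 0.17 m).
It also fails if it takes over 64 s, if anything falls off the work surface, if the arm or the gripper's body presses on something with over 40 N, if the wrist force passes 120 N, or if a joint passes its speed limit or range.

### The arm

A 6-joint arm with a two-finger parallel gripper is mounted at the origin on the work surface. World frame = base frame: x ahead of the robot, y to its left, z up, the work surface at z = 0. Lengths are in mm, angles in rad, forces in N, time in s.
With the tool pointing down it reaches from about 275 to 825 mm from the base axis. Payload 4.9 kg.
Tool frame: the origin (TCP) lies at the very end of the fingers, on their centre line; the grasp point (between the pads) lies 19 mm behind it; z points along the fingers, y is the line along which they close (so a half turn about z gives the same grasp; the last joint's range is limited). The gripper opens to 85 mm and grips with 20 to 120 N. Pads are 22 mm wide; open, the fingers measure 114 mm over their backs; the gripper's body (76 mm by 85 mm) begins 54 mm behind the grasp point. The pads swing forward as they close: fully open they stand 13 mm farther back than shut.
Start: joints at [1.166, 0.326, -0.193, 1.052, 0, 1.437], TCP at [147.12, 529.976, 231.281] pointing down, gripper open.
Joint ranges: [-2.65, 2.65], [-0.97, 1.79], [-1.3, 1.35], [-1.93, 2.1], [-1.47, 1.37], [-3.14, 3.14]. Speed limits (rad/s): [2.57, 2.57, 3.14, 3.14, 3.14, 3.14].

### API

Orientations are given as [roll, pitch, yaw] about the fixed x, y, z axes, in that order (R = Rz(yaw) Ry(pitch) Rx(roll)).
In Python, from bench import bot, solve_ik, imaging gives the robot as it stands. Calls block until the motion is done:
- bot.move_ptp(position, orientation): joint-space move of the TCP to a pose.
- bot.movel(position, rot=None, max_speed=150, threshold=None): straight line of the TCP; rot=None keeps the orientation; max_speed is the mean speed in mm/s. With threshold (N) it stops when the force on the tool has changed by that much, and returns True; else False.
- bot.move_j(angles): joint-space move.
- bot.grip(opening, effort=None): opening from 0.0 (shut) to 1.0 (fully open); effort is the grip in N (None keeps the last); returns when the fingers have stopped.
- bot.dwell(seconds).
- solve_ik(position, orientation): joint angles nearest the present ones, or None.
- bot.get_state(): the state.
- imaging.capture(name): name is "scene" or "top" or "wrist"; returns the picture (420x560x3 uint8, blue, green, red); there is no depth.
- imaging.camera_model(name): a dict with "K" (3x3 intrinsics, pixels), "position" and "rotation" of the camera in the world. Camera axes: x right, y up, looking along -z (the intrinsics and any distortion apply to the point x, -y, -z); pixel columns grow to the right and rows downward; lengths in mm; the calibration is good to about 2 mm. A picture is of the moment at which its call begins: read the wrist's pose just before it. camera_model takes no time and is no camera call; for the wrist camera it gives the pose at the moment of the call.
A pose or a line that the arm cannot do raises bot.IKError and nothing moves.
- bot.sign_off(): hands the job in; it is judged then, once.
The state is a dict: "t": time; "qpos": joint angles; "joint_velocities": joint speeds; "effort": joint torques, N m; "tcp_pos": TCP position; "orientation": TCP orientation; "contact_force": force on the tool from outside, world axes, zero at the start; "wrist_torque": the same for the moment, N m; "opening": opening from 0.0 (shut) to 1.0 (fully open); "gripper_force": force on a finger pad.
Only numpy, scipy, OpenCV 4.12 (cv2) and the standard library are available. Lean on these libraries where they do the work, as an engineer would, in place of code of your own. Each camera call takes 0.05 s, during which the arm holds its last target. There are 200 camera calls.

## Working session

There is one attempt and no reset: what is moved stays moved. The work goes in short steps, each a Python script; the robot and the scene stay as the last script left them, time stands still between calls to the robot, and variables do not carry over. Pictures are saved under pics/ and viewed, at most 10 in all, crops included, and the job is handed in when it is done.

```bash
ls; mkdir -p pics
python3 - <<'E'
from bench import bot, imaging
import cv2
for n in ("scene","top"):
    im=imaging.capture(n); cv2.imwrite(f"pics/{n}0.png",im)
    m=imaging.camera_model(n); print(n,m)
print(bot.get_state())
E
```

```text
pics
scene {'K': array([[533.48653771,   0.        , 276.31223636],
       [  0.        , 533.48653771, 208.01677044],
       [  0.        ,   0.        ,   1.        ]]), 'position': array([1337.06341298,  453.88647271,  893.45884868]), 'rotation': array([ 0.87627118, -0.00470927,  2.09696179])}
top {'K': array([[381.22915443,   0.        , 278.34648195],
       [  0.        , 381.22915443, 204.76642898],
       [  0.        ,   0.        ,   1.        ]]), 'position': array([450.41223542,   5.18919775, 860.39803982]), 'rotation': array([ 0.13528642, -0.00861465, -1.56296253])}
{'t': 0.1, 'qpos': array([ 1.16577105e+00,  3.26870320e-01, -1.93489185e-01,  1.05200992e+00,
       -4.59749722e-05,  1.43659772e+00]), 'joint_velocities': array([ 0.00100548, -0.0016579 ,  0.00189268, -0.00172757,  0.00210648,
       -0.00085464]), 'effort': array([ 1.11782163e-03, -4.44237220e+01,  2.63039696e+01,  7.85304263e-03,
       -1.02784711e-04,  7.78580954e-06]), 'tcp_pos': array([146.93156313, 529.46065346, 230.57782973]), 'orientation': array([-3.14002754e+00, -1.64913455e-04,  2.87076589e+00]), 'contact_force': array([-0.31526918,  0.33646803, -0.27572037]), 'wrist_torque': array([0.01244658, 0.00165084, 0.00279259]), 'gripper_force': 0.0, 'opening': 0.9970877616865831}
```

View pics/scene0.png

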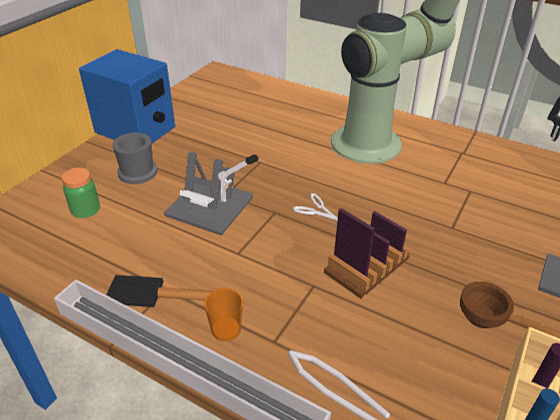

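View pics/top0.png

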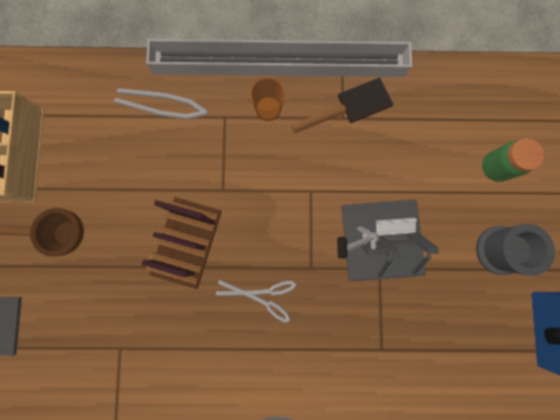

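The scene shows the tall plaque in the rack's slot farthest from the robot, at about (352,240) in scene and (185,211) in top. The stand is at about (210,195) in scene and (385,240) in top, with the knob at (343,247) in top. I'll zoom in to get corner pixels.

Run:
```python
import cv2, numpy as np
t=cv2.imread("pics/top0.png"); s=cv2.imread("pics/scene0.png")
def tile(im,x,y):
    c=cv2.resize(im[y:y+93,x:x+125],None,fx=3.2,fy=3.2,interpolation=cv2.INTER_CUBIC)
    c=cv2.convertScaleAbs(c,alpha=1.6,beta=10)
    for k in range(0,125):
        if (x+k)%20==0: cv2.line(c,(int(k*3.2),0),(int(k*3.2),6),(0,255,255),1); cv2.putText(c,str(x+k),(int(k*3.2),16),0,.33,(0,255,255))
    for k in range(0,93):
        if (y+k)%20==0: cv2.line(c,(0,int(k*3.2)),(6,int(k*3.2)),(0,255,255),1); cv2.putText(c,str(y+k),(8,int(k*3.2)+4),0,.33,(0,255,255))
    return c[:297,:400]
o=np.vstack([np.hstack([tile(t,120,196),tile(t,328,196)]),np.hstack([tile(s,305,205),tile(s,155,147)])])
cv2.imwrite("pics/z.png",o)
```

```text
(no output)
```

View pics/z.png

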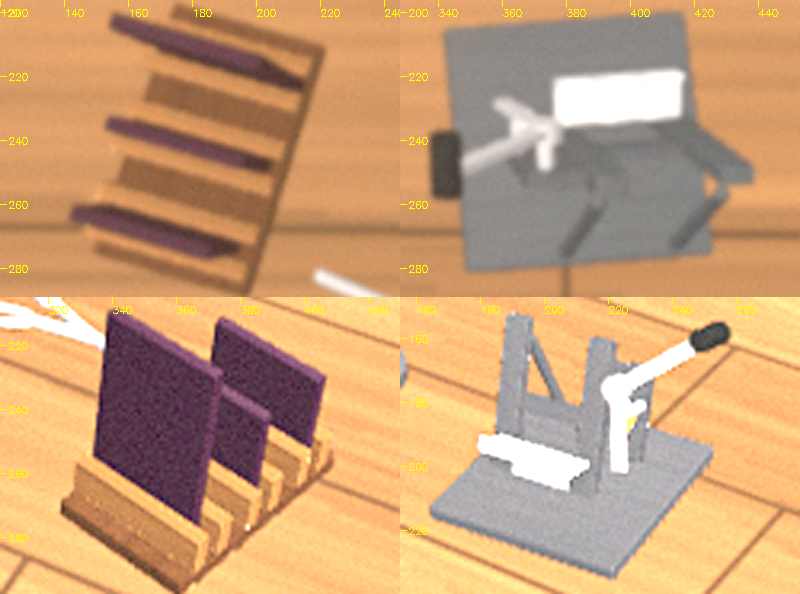

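```bash
cat > h.py <<'E'
import numpy as np, cv2
from scipy.spatial.transform import Rotation as R
from bench import bot, solve_ik, imaging
def ray(m,p):
    d=np.linalg.inv(m["K"])@[p[0],p[1],1.]; d=R.from_euler("xyz",m["rotation"]).as_matrix()@[d[0],-d[1],-d[2]]
    return np.array(m["position"]),d/np.linalg.norm(d)
def onz(m,p,z):
    o,d=ray(m,p); return o+d*(z-o[2])/d[2]
def proj(m,P):
    c=R.from_euler("xyz",m["rotation"]).as_matrix().T@(np.asarray(P,float)-m["position"])
    q=m["K"]@[c[0],-c[1],-c[2]]; return q[:2]/q[2]
def tri(a,b):
    (o1,d1),(o2,d2)=a,b
    A=sum(np.eye(3)-np.outer(d,d) for d in(d1,d2)); y=sum((np.eye(3)-np.outer(d,d))@o for o,d in(a,b))
    P=np.linalg.solve(A,y); return P, np.linalg.norm(np.cross(P-o1,d1))*2
E
python3 - <<'E'
from h import *
np.set_printoptions(precision=1,suppress=True)
T=imaging.camera_model("top");S=imaging.camera_model("scene")
for n,m,off in(("top",T,(130,190,225,225)),("scene",S,(325,200,380,275))):
    im=cv2.imread(f"pics/{n}0.png").astype(int); b,g,r=im[...,0],im[...,1],im[...,2]
    k=((b>g+6)&(r<110)&(r>g)).astype(np.uint8); w=np.zeros_like(k); x0,y0,x1,y1=off; w[y0:y1,x0:x1]=k[y0:y1,x0:x1]
    c=max(cv2.findContours(w,0,2)[0],key=cv2.contourArea); print(n,cv2.contourArea(c),cv2.approxPolyDP(c,2,True)[:,0].tolist())
print("plaque scene top corners z175"); 
for p in((340,209.5),(374,228.5)): print(onz(S,p,175))
print("top:"); 
for p in((155,201),(200,214)): print(onz(T,p,175))
print("base top z14")
for p in((342.1,205.4),(417,199.75),(425.5,274.1),(349.3,280.4)): print(onz(T,p,14))
print("scene")
for p in((164.4,214.2),(222,232),(252.5,195.4)): print(onz(S,p,14))
# knob: top tile centre, scene tile centre
print("knob",tri(ray(T,(328+46/3.2,196+164/3.2)),ray(S,(155+310/3.2,147+40/3.2))))
E
```

```text
top 0.0 [[190, 212]]
scene 1998.0 [[340, 209], [334, 254], [366, 274], [369, 256], [371, 254], [379, 260], [379, 214], [373, 212], [370, 226]]
plaque scene top corners z175
[525.9 141.3 175. ]
[545.5 225.6 175. ]
top:
[548.6 223.6 175. ]
[525.7 141.3 175. ]
base top z14
[ 565.5 -144.2   14. ]
[ 579.9 -313.3   14. ]
[ 415.1 -325.2   14. ]
[ 400.3 -157.6   14. ]
scene
[ 587.1 -305.1   14. ]
[ 568.4 -141.1   14. ]
[ 408.8 -153.4   14. ]
knob (array([ 467.7, -114.2,  178. ]), np.float64(1.0773768641153503))
```

```bash
cat >> h.py <<'E'
SY=0.09; ORG=np.array([515.,-252.,14.])
PSI=-0.25; PT=np.array([537.,183.,175.])   # plaque top centre
def rest(): return R.from_euler("xyz",[0,-.36,SY],).as_matrix() # Rz Ry
def tool(M,s):
    z=-M[:,2]; y=s*M[:,0]; x=np.cross(y,z); return R.from_matrix(np.c_[x,y,z]).as_euler("xyz")
def rackM(): return R.from_euler("z",PSI).as_matrix()
def rp(x,y,z): return ORG+rest()@[x,y,z]
E
python3 - <<'E'
from h import *
np.set_printoptions(precision=2,suppress=True)
for s in(1,-1):
    print(s,solve_ik(PT+[0,0,150],tool(rackM(),s)),solve_ik(PT+[0,0,-35],tool(rackM(),s)),solve_ik(rp(8,0,250),tool(rest(),s)),solve_ik(rp(5,0,130),tool(rest(),s)),solve_ik(rp(23,143,220),tool(rest(),s)),solve_ik(rp(23,163,98),tool(rest(),s)))
bot.grip(1.0,40)
bot.move_ptp(PT+[0,0,140],tool(rackM(),1)); print(bot.get_state()["t"],bot.get_state()["qpos"])
m=imaging.camera_model("wrist"); im=imaging.capture("wrist"); cv2.imwrite("pics/w1.png",im); print(m)
print(proj(m,PT))
E
```

```text
1 [0.2  0.32 0.03 1.29 0.   2.02] [ 0.2   0.43 -0.28  0.86  0.    2.02] [-0.86  0.05 -0.55  0.76  0.29  0.65] [-0.79  0.23 -0.67  0.44  0.27  0.73] [-0.56 -0.07 -0.73  0.61  0.21  0.96] [-0.45  0.16 -0.85  0.25  0.18  1.06]
-1 [ 0.2   0.32  0.03  1.29  0.   -1.12] [ 0.2   0.43 -0.28  0.86  0.   -1.12] [-0.86  0.05 -0.55  0.76  0.29 -2.49] [-0.79  0.23 -0.67  0.44  0.27 -2.42] [-0.56 -0.07 -0.73  0.61  0.21 -2.18] [-0.45  0.16 -0.85  0.25  0.18 -2.08]
2.225 [0.2  0.32 0.01 1.26 0.   2.02]
{'K': array([[302.65,   0.  , 280.09],
       [  0.  , 302.65, 210.87],
       [  0.  ,   0.  ,   1.  ]]), 'position': array([555.62, 264.29, 458.1 ]), 'rotation': array([-0.33,  0.  , -0.25])}
[282.39 198.2 ]
```

View pics/w1.png

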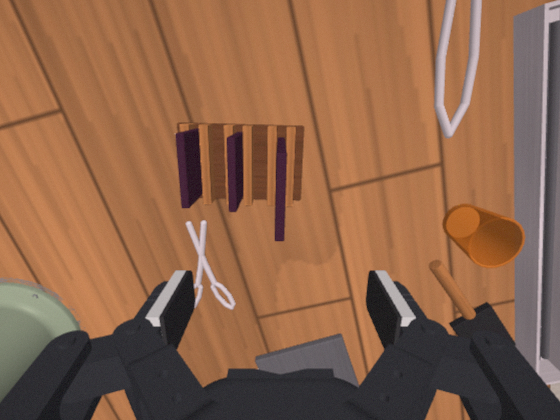

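The wrist view shows the tall plaque edge-on at column about 280, rows about 140–240, and parallel to the fingers. I'll refine it with a mask.

Run:
```python
from h import *
np.set_printoptions(precision=1,suppress=True)
m=imaging.camera_model("wrist"); im=cv2.imread("pics/w1.png").astype(int)
k=(im.sum(2)<150); print(im[200,268:296].sum(1).tolist())
for y in range(130,246,8):
    c=np.flatnonzero(k[y,265:300])+265; print(y,c.min() if len(c) else None,c.max() if len(c) else None,end="; ")
print(); print(im[200,270:292].tolist()); print([onz(m,p,175) for p in((280.5,240.5),(281,150))])
```

```text
[371, 352, 354, 332, 327, 347, 308, 225, 137, 147, 162, 166, 157, 160, 157, 166, 159, 272, 356, 354, 330, 329, 333, 349, 322, 287, 325, 302]
130 None None; 138 278 283; 146 277 284; 154 None None; 162 277 277; 170 276 276; 178 276 276; 186 276 276; 194 None None; 202 278 278; 210 276 276; 218 276 281; 226 None None; 234 276 281; 242 None None; 
[[69, 112, 173], [65, 103, 164], [63, 103, 161], [68, 109, 170], [58, 98, 152], [54, 67, 104], [47, 29, 61], [52, 30, 65], [56, 39, 67], [55, 41, 70], [53, 36, 68], [55, 36, 69], [55, 34, 68], [55, 39, 72], [54, 37, 68], [59, 81, 132], [67, 111, 178], [68, 111, 175], [62, 104, 164], [64, 104, 161], [63, 106, 164], [67, 110, 172]]
[array([524.1, 139.9, 175. ]), array([547.1, 228.4, 175. ])]
```

```bash
sed -i 's/^PSI.*/PSI=-0.25; PT=np.array([535.3,183.6,175.])/' h.py
python3 - <<'E'
from h import *
np.set_printoptions(precision=2,suppress=True)
o=tool(rackM(),1)
bot.movel(PT+[0,0,20],o); print(bot.movel(PT+[0,0,-35],max_speed=60,threshold=8))
bot.grip(0.0,60); s=bot.get_state(); print(s["t"],s["tcp_pos"],s["opening"],s["gripper_force"],s["contact_force"])
bot.movel(PT+[0,0,25],max_speed=80); bot.movel(PT+[0,0,170],max_speed=200); bot.dwell(.2)
s=bot.get_state(); print(s["t"],s["tcp_pos"],s["opening"],s["gripper_force"],s["contact_force"],s["wrist_torque"])
bot.move_ptp(rp(15,0,355),tool(rest(),1)); bot.dwell(.2)
s=bot.get_state(); print(s["t"],s["tcp_pos"],rp(15,0,355),s["contact_force"],s["opening"])
for n in("scene","top"): cv2.imwrite(f"pics/{n}1.png",imaging.capture(n))
m=imaging.camera_model("wrist"); cv2.imwrite("pics/w2.png",imaging.capture("wrist"))
a=cv2.imread("pics/scene1.png")[20:260,100:400]; b=cv2.imread("pics/w2.png")[:420]
cv2.imwrite("pics/v2.png",np.vstack([cv2.resize(a,(375,300)),np.zeros((0,375,3),np.uint8)]) if 0 else np.hstack([cv2.resize(a,(400,320)),cv2.resize(b,(400,300)) if 0 else cv2.resize(b,(400,320))]))
E
```

```text
False
4.9667 [535.55 183.64 140.17] 0.10770074707312084 58.993860483169556 [-0.54  0.01  0.74]
6.9417 [534.67 183.49 343.53] 0.11001101013855229 58.63949418067932 [-0.18  0.04 -4.32] [ 0.   -0.04 -0.02]
8.85 [ 404.88 -261.48  351.49] [ 404.43 -261.98  351.53] [ 0.55  0.65 -4.7 ] 0.11152129365004336
```

View pics/v2.png

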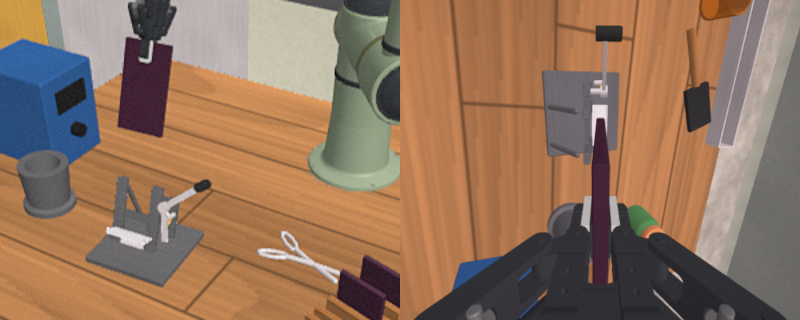

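The plaque is held straight above the stand, its base edges are in line with the wrist view, and the rack's short plaques are still in place. Next I'll descend and feel for the posts and the ledge.

Run:
```python
from h import *
np.set_printoptions(precision=2,suppress=True)
M=rest()
def st(l):
    s=bot.get_state(); print(l,round(s["t"],2),"rest:",M.T@(s["tcp_pos"]-ORG),"F:",M.T@s["contact_force"],"T:",M.T@s["wrist_torque"],s["opening"])
    return M.T@(s["tcp_pos"]-ORG)
print(bot.movel(rp(15,0,230),max_speed=120,threshold=8)); st("z230")
print(bot.movel(rp(15,0,180),max_speed=60,threshold=6)); bot.dwell(.1); st("z180")
print(bot.movel(rp(-6,0,180),max_speed=20,threshold=3)); p=st("posts")
bot.movel(rp(p[0]+2,0,180),max_speed=30); bot.dwell(.1); st("back")
```

```text
False
z230 10.19 rest: [ 15.42  -0.39 230.57] F: [-1.08  0.81 -2.95] T: [-0.01  0.69 -0.01] 0.11003204366570972
False
z180 11.28 rest: [ 15.34  -0.29 180.4 ] F: [-1.95  0.57 -3.36] T: [-0.04  0.66 -0.03] 0.11082926274685134
True
posts 11.97 rest: [  2.33   0.14 179.85] F: [ 3.06 -0.03 -1.11] T: [-0.15 -0.41 -0.06] 0.10839540362089466
back 12.35 rest: [  3.49   0.62 179.48] F: [-1.53 -0.22 -4.86] T: [0.05 0.66 0.02] 0.1066800908396502
```

Run:
```python
from h import *
np.set_printoptions(precision=2,suppress=True)
M=rest()
def st(l):
    s=bot.get_state(); print(l,round(s["t"],2),"rest:",M.T@(s["tcp_pos"]-ORG),"F:",M.T@s["contact_force"],"T:",M.T@s["wrist_torque"],s["opening"])
    return M.T@(s["tcp_pos"]-ORG)
print(bot.movel(rp(4.3,0,128),max_speed=18,threshold=4)); p=st("ledge"); bot.dwell(.1); st("settle")
m=imaging.camera_model("wrist"); im=imaging.capture("wrist"); cv2.imwrite("pics/w3.png",im); sc=imaging.capture("scene"); cv2.imwrite("pics/scene3.png",sc)
print(proj(m,rp(0,0,130)))
a=cv2.resize(sc[120:240,150:270],(380,380)); b=cv2.resize(im,(420,315)); b=cv2.copyMakeBorder(b,0,65,0,0,0)
cv2.imwrite("pics/v3.png",np.hstack([a,b]))
```

```text
True
ledge 13.82 rest: [  4.14   0.31 156.37] F: [-0.81  1.66  6.87] T: [0.08 0.36 0.01] 0.10862113151663944
settle 13.93 rest: [  4.15   0.28 156.39] F: [-0.4   1.21  6.83] T: [0.13 0.45 0.03] 0.11199664106309107
[275.46 249.73]
```

View pics/v3.png

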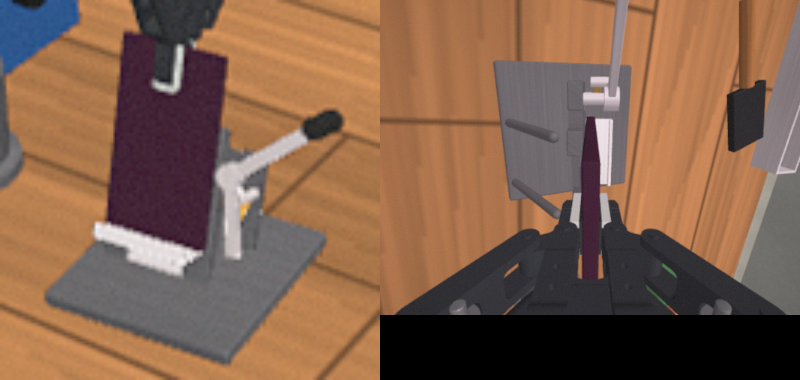

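Run:
```python
from h import *
np.set_printoptions(precision=2,suppress=True)
M=rest()
def st(l):
    s=bot.get_state(); print(l,round(s["t"],2),"rest:",M.T@(s["tcp_pos"]-ORG),"F:",M.T@s["contact_force"],"T:",M.T@s["wrist_torque"],"ang",M.T@R.from_euler("xyz",s["orientation"]).as_matrix()[:,1])
    return M.T@(s["tcp_pos"]-ORG)
bot.movel(rp(4.3,0,159.5),max_speed=30); bot.dwell(.1); st("lift")
print(bot.movel(rp(-6,0,159.5),max_speed=12,threshold=3)); p=st("posts")
print(bot.movel(rp(p[0],0,150),max_speed=12,threshold=5)); st("ledge"); bot.dwell(.1); p=st("settle")
print(bot.movel(rp(p[0]-6,0,p[2]),max_speed=12,threshold=5)); bot.dwell(.3); st("pressed")
sc=imaging.capture("scene"); cv2.imwrite("pics/scene4.png",sc); im=imaging.capture("wrist"); cv2.imwrite("pics/w4.png",im)
```

```text
lift 14.43 rest: [  3.98   0.2  159.22] F: [-1.55 -0.15 -4.28] T: [0.04 0.65 0.01] ang [ 1.   -0.   -0.01]
True
posts 14.83 rest: [  2.58   0.28 159.18] F: [ 1.62 -0.79 -1.28] T: [-0.24 -0.36 -0.04] ang [ 1. -0. -0.]
True
ledge 15.21 rest: [  2.77   0.7  156.54] F: [0.63 1.36 4.62] T: [ 0.02  0.11 -0.07] ang [ 1. -0. -0.]
settle 15.31 rest: [  2.78   0.67 156.56] F: [0.07 1.52 4.94] T: [-0.06  0.22 -0.05] ang [ 1. -0. -0.]
True
pressed 15.89 rest: [  2.7    0.68 156.6 ] F: [ 0.02 -0.59  1.9 ] T: [-0.33  0.36 -0.05] ang [ 1. -0. -0.]
```

Run:
```python
from h import *
np.set_printoptions(precision=2,suppress=True)
M=rest()
bot.grip(0.2); bot.dwell(.3); s=bot.get_state(); print(s["t"],s["opening"],s["contact_force"])
bot.grip(0.4); s=bot.get_state(); p=M.T@(s["tcp_pos"]-ORG); print(p)
bot.movel(rp(p[0],p[1],300),max_speed=120); bot.dwell(.3)
sc=imaging.capture("scene"); cv2.imwrite("pics/scene5.png",sc); m=imaging.camera_model("wrist"); im=imaging.capture("wrist"); cv2.imwrite("pics/w5.png",im)
print(bot.get_state()["t"],[proj(m,rp(5,y,191)) for y in(45,-45)],m)
a=cv2.resize(sc[120:240,150:270],(380,380)); b=cv2.resize(im,(420,315)); b=cv2.copyMakeBorder(b,0,65,0,0,0)
cv2.imwrite("pics/v5.png",np.hstack([a,b]))
```

```text
16.5417 0.1987786050264025 [0.91 0.7  0.29]
[  3.01   0.73 156.75]
18.5917 [array([283.9 , 158.36]), array([283.77, 255.86])] {'K': array([[302.65,   0.  , 280.09],
       [  0.  , 302.65, 210.87],
       [  0.  ,   0.  ,   1.  ]]), 'position': array([ 353.55, -183.63,  430.44]), 'rotation': array([-0.32, -0.36,  0.09])}
```

View pics/v5.png

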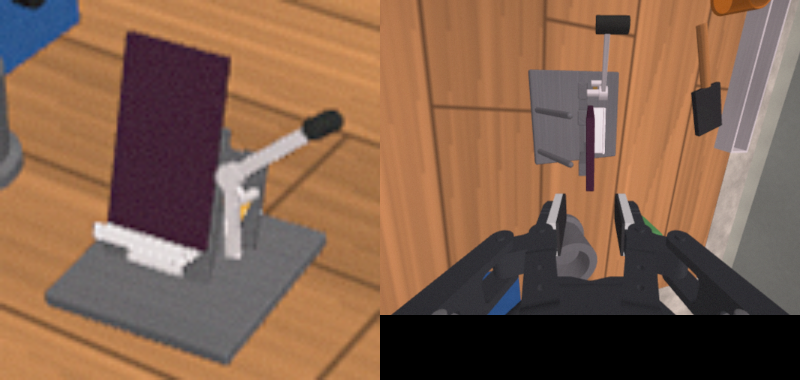

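The plaque is leaning by itself on the ledge, against the posts. I'll check the knob and ledge offsets against my model.

Run:
```python
from h import *
np.set_printoptions(precision=1,suppress=True)
m=imaging.camera_model("wrist"); im=cv2.imread("pics/w5.png").astype(int)
k=(im.max(2)<60); k[:,:250]=0; k[:,360:]=0; k[80:]=0; ys,xs=np.nonzero(k); print("knob px",xs.min(),xs.max(),ys.min(),ys.max(),np.median(xs),np.median(ys),"model",proj(m,rp(23,142.8,166)),proj(m,rp(5,142.8,166)),proj(m,rp(41,142.8,166)))
w=(im.min(2)>170); w[:,:275]=0; w[:,305:]=0; w[230:]=0; w[:130]=0; ys,xs=np.nonzero(w); print("lip",xs.min(),xs.max(),ys.min(),ys.max(),"model",[proj(m,rp(x,y,37)) for x in(28,32) for y in(42,-42)])
p=((im[...,0]>im[...,1]+5)&(im.sum(2)<230)); p[:,:265]=0;p[:,300:]=0;p[:130]=0;p[265:]=0; ys,xs=np.nonzero(p); print("plaque",xs.min(),xs.max(),ys.min(),ys.max(),"model",[proj(m,rp(x,y,191)) for x in(0,10) for y in(45,-45)],proj(m,rp(0,45,31)),proj(m,rp(10,45,31)))
for y in range(145,258,10):
    c=xs[ys==y]; print(y,c.min() if len(c) else 0,c.max() if len(c) else 0,end=";")
o=[onz(m,(a,b),177.5) for a,b in [(np.median(0),0)]] if 0 else None
```

```text
knob px 288 332 21 45 310.0 33.0 model [305.9  32.5] [283.7  32.6] [328.1  32.4]
lip 285 300 144 204 model [array([299.9, 143.1]), array([298.8, 204. ]), array([302.9, 143.1]), array([301.7, 204. ])]
plaque 274 285 141 254 model [array([277.9, 158.3]), array([278.3, 255.8]), array([289.9, 158.3]), array([289.1, 255.8])] [278.7 140.5] [286.2 140.4]
145 276 283;155 275 284;165 275 285;175 275 285;185 275 284;195 275 284;205 275 285;215 275 284;225 275 284;235 275 284;245 275 284;255 0 0;
```

Centring agrees with my model to about 1 mm. Now I'll push the keeper along its arc.

Run:
```python
from h import *
np.set_printoptions(precision=2,suppress=True)
M=rest(); o=tool(M,1)
def st(l):
    s=bot.get_state(); print(l,round(s["t"],2),M.T@(s["tcp_pos"]-ORG),"F:",M.T@s["contact_force"])
def k(a,e=0): return rp(25,70+95*np.cos(a),114+95*np.sin(a)+e)
bot.grip(0.0); bot.movel(k(.698,130),o); bot.movel(k(.698,15)); st("above")
print(bot.movel(k(.698,-3),max_speed=30,threshold=3)); st("touch")
for a in(.55,.4,.25,.1,-.03,-.12,-.17): print(bot.movel(k(a),max_speed=80,threshold=25)); st(a)
print(bot.movel(k(-.17,-4),max_speed=20,threshold=12)); st("stop"); bot.dwell(.2)
bot.movel(k(-.17,40)); bot.dwell(.2); st("off")
sc=imaging.capture("scene"); im=imaging.capture("wrist"); cv2.imwrite("pics/scene6.png",sc)
a=cv2.resize(sc[120:240,150:270],(380,380)); b=cv2.resize(im,(420,315)); b=cv2.copyMakeBorder(b,0,65,0,0,0)
cv2.imwrite("pics/v6.png",np.hstack([a,b]))
```

```text
above 21.04 [ 25.3  142.35 190.42] F: [ 0.25  0.63 -0.81]
True
touch 21.56 [ 25.19 143.46 174.64] F: [-0.47  1.74  5.52]
False
0.55 21.88 [ 25.3  152.38 163.63] F: [-1.14  3.46 10.49]
False
0.4 22.2 [ 25.32 160.03 150.91] F: [ 0.18  7.48 11.92]
False
0.25 22.52 [ 25.42 164.14 137.27] F: [0.45 5.99 7.06]
False
0.1 22.85 [ 24.73 165.12 123.21] F: [-0.15  2.21  3.21]
False
-0.03 23.16 [ 24.48 164.76 110.93] F: [ 0.07 -0.44  0.47]
False
-0.12 23.42 [ 24.7  164.24 102.57] F: [0.26 0.01 0.14]
False
-0.17 23.67 [ 25.54 163.36  98.31] F: [0.45 1.09 5.2 ]
True
stop 23.88 [ 25.64 163.32  97.82] F: [-3.34  1.53 23.79]
off 24.7 [ 24.24 163.98 137.05] F: [-0.5   0.45  0.17]
```

View pics/v6.png

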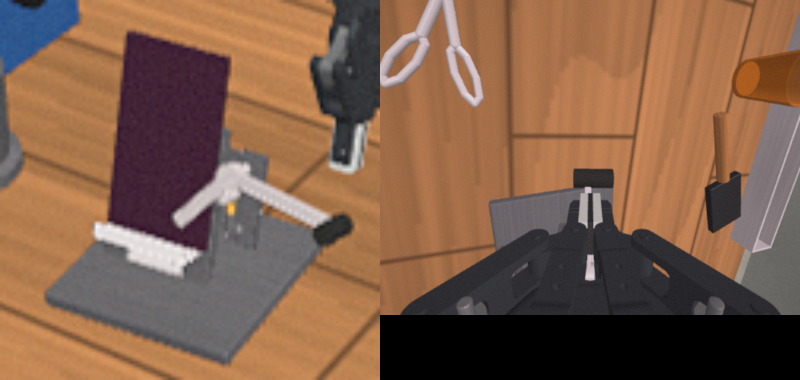

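The lever is down with its finger across the plaque, and the plaque hasn't moved. I'll back off and hand in.

Run:
```python
from h import *
bot.movel(rp(25,164,230)); bot.dwell(.5); print(bot.get_state()["t"]); print(bot.sign_off())
```

```text
26.0667
the job is handed in; nothing more can be done
None
```

The tall plaque leans centred on the ledge against the posts, the keeper is down with its finger across the plaque, the short plaques were not touched, and I handed in at 26 s (the hand-in gave no verdict).

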